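Moisture reading on a ledger

TASK

Lift the moisture meter out of its desk stand and take a reading on the ledger lying on the sloping book rest: set the meter's sensing foot inside the paper ring on the cover, hold the meter square to the cover, and press lightly until the sprung foot is about half pushed in. Finish while holding the meter still there in the gripper, and leave the stand, the book rest, the ledger and the other things on the desk where they are.

Things in the scene. Friction and masses are not known exactly. Their poses are not given: they have to be found in the camera images.
- meter: Loose moisture meter, about 0.2 kg, at first upright in the stand. Handset: grey box 30 (x) by 48 (y) by 95 mm (z). Origin: middle of its bottom face; z runs up the handset, -x is the side with display and buttons. Below the origin, on the same axis, a black neck 22 mm across and 35 mm long ends in the sensing foot. Held by either pair of side faces, near the top.
- foot_face (a point): Centre of the flat under face of the sensing foot, a steel disc 16 mm across and 5 mm thick on a sprung stem, on the meter's axis; 49 mm below the meter's origin when out. Its z axis is the meter's z axis.
- foot (a joint): How far the sprung foot is pushed into the neck, in m: 0 fully out, 0.012 fully in (then it is rigid). The spring starts at about 1 N and adds 0.35 N per mm: 3 N at half way.
- stand: Loose weighted desk stand, 0.9 kg. Origin: centre of its underside. Black foot plate 120 (x) by 90 (y) by 10 mm; on it a grey block 56 by 56 mm, top 72 mm above the desk, with an upright round well 28 mm wide and 56 mm deep that takes the meter's neck and foot; the handset's bottom face rests on the block's top.
- ring (a point): Centre of the marked spot, on the surface of the ledger's front cover: a flat white paper ring, 42 mm outside and 30 mm inside diameter (the white rectangle farther up the cover is a title label). Its z axis is the cover's outward normal, its x axis runs up the slope, y along the lip.
- leaf (a joint): Slope of the book rest's leaf and of the ledger cover, rad: 0 level; the far edge rises as it grows. Stiff friction hinge along the near edge; it does not yield to a light push.
- rest: Book rest with its ledger, fixed to the desk: base board 280 (x) by 270 (y) by 16 mm, origin at the centre of its underside, x from the low lipped edge to the high edge. Hinge along y at x = -140, z = 23 mm. The wooden leaf carries a closed blue ledger, 250 (up the slope) by 190 by 34 mm; its cover lies 48 mm above the hinge axis square to the leaf, the ring's centre 132 mm up the slope.
- ledger (a joint): How far the ledger lies along the lip from the middle of the leaf, in m, + towards the leaf's y; it slides only if shoved. At 0 the ring's centre is 25 mm to the -y side of the leaf's middle line.
- can: Bystander: spray can standing upright, 52 mm across, 178 mm high. Origin: centre of its underside.
- stapler: Bystander: desk stapler, 140 by 36 mm, 55 mm high. Origin: centre of its underside.
- dispenser: Bystander: tape dispenser, 150 by 55 mm, 96 mm high. Origin: centre of its underside.
There are look-alikes about, which are no part of the job. Several things have the shape of the meter; the one meant has the colours described above.

How it is judged:
On the way:
1. the meter is in the gripper and its foot is clear above the stand's well (contact force between the fingers and meter above 1 N and z of foot_face in the frame of stand above 0.077 m and contact force between meter and stand below 0.1 N), for 0.1 s.
At the end, for the whole second after the job is handed in: The gripper holds the meter still, its foot's face within 8 mm of the ring's centre, its axis within 8 degrees of the cover's normal, the sprung foot pushed in between 2.5 and 9.5 mm of its 12 mm, pressing on the ledger with 1 to 8 N (distance between foot_face and ring below 0.008 m and angle between the z axis of foot_face and the z axis of ring, either way round below 0.14 rad and value of joint foot between 0.0025 and 0.0095 m and contact force between meter and rest between 1 and 8 N and contact force between the fingers and meter above 2 N and contact force between meter and stand below 0.1 N and linear speed of meter below 0.02 m/s); the arm keeps its last pose, push and grip.
It fails at once if the meter is pressed on the ledger with more than 15 N (contact force between meter and rest above 15 N).
It fails at once if the ledger is shoved or the slope of the rest changed (ring moved more than 12 mm) (distance of ring from where it was at the start of the episode above 0.012 m).
It fails at once if the stand is moved by more than 30 mm or tipped (distance of stand from where it was at the start of the episode above 0.03 m or angle between stand's own z axis and vertical above 0.3 rad).
It fails at once if a bystander is moved by more than 30 mm (distance of any of can, stapler, dispenser from where it was at the start of the episode above 0.03 m).
It also fails if it takes over 42 s, if anything falls off the work surface, if the arm or the gripper's body presses on something with over 40 N, if the wrist force passes 120 N, or if a joint passes its speed limit or range.

ROBOT

A 7-joint arm with a two-finger parallel gripper is mounted at the origin on the work surface. World frame = base frame: x ahead of the robot, y to its left, z up, the work surface at z = 0. Lengths are in m, angles in rad, forces in N, time in s.
With the tool pointing down it reaches from about 0.4 to 0.85 m from the base axis. Payload 10.4 kg.
Tool frame: the origin (TCP) lies on the centre line of the jaws, within the pads' length; the fingertips stand 17 mm ahead of it and the grasp point (between the pads) lies 2 mm behind it; z points along the fingers, y is the line along which they close (so a half turn about z gives the same grasp; the last joint's range is limited). The gripper opens to 85 mm and grips with 20 to 120 N. Pads are 22 mm wide; open, the fingers measure 114 mm over their backs; the gripper's body (76 mm by 85 mm) begins 54 mm behind the grasp point. The pads swing forward as they close: fully open they stand 13 mm farther back than shut.
Start: joints at [-0.023, 0.332, -0.065, 1.46, 0.022, 1.35, -0.088], TCP at [0.625, 0, 0.248] pointing down, gripper open.
Joint ranges: [-2.6, 2.6], [-0.5, 2.12], [-1.47, 1.34], [0.16, 2.42], [-1.27, 4.41], [0.06, 2.06], [-2.6, 2.6]. Speed limits (rad/s): [2.22, 2.22, 2.79, 2.79, 3.14, 3.14, 3.14].

INTERFACE

Orientations are given as a unit quaternion [x, y, z, w].
In Python, from workcell import sensors, imaging, order, spotter gives the robot as it stands. The module is installed in compiled form; this text tells all that it offers.
- The arm moves only by the shell command python3 -m inch 'ROWS' [FORCE]. ROWS is JSON, a list that holds one entry, the list of rows, each a list of 7 numbers: the shift along the tool's x, y, z in m, then the turn, a rotation vector about the tool's x, y, z in rad, then the closure, from -1 (fully open) to 1 (shut). In form: [[[x, y, z, ax, ay, az, hand], ...]]. A call has 1 to 10 rows; each row is the pose to reach, as a shift and turn from the pose commanded when the call began, along the tool's axes at that moment; what a row does not reach only later rows make up. A row lasts 1/10 s, in which the tool goes at most 50 mm and 8.59 degrees, less where a joint would pass 70% of its speed; a pose out of reach is approached as far as the arm can. A call with a gripper value outside its range is refused whole. The fingers move at their own pace and stop on an object; FORCE is the grip in N (left out, the last holds). Time passes only in rows, so rows that repeat a pose let the fingers close. It gives the time, the measured TCP pose, the force, the opening and the grip force at its end, in the units of the state.
- sensors.get_obs(): the state, without advancing time (a new reading comes with each control period).
- imaging.camera(name): name is "scene" or "side" or "wrist"; returns the picture (384x512x3 uint8, blue, green, red); there is no depth.
- imaging.calibration(name): a dict with "mtx" (3x3 intrinsics, pixels), "R" (3x3) and "t" (3): a world point X has camera coordinates R X + t; the wrist camera has in their place "tool_from_camera" (4x4, takes a point from camera to tool coordinates, whose origin is the TCP and whose axes are the flange's). Camera axes: x right, y down, z forward; pixel columns grow to the right and rows downward; lengths in m; the calibration is good to about 2 mm. A picture is of the moment at which its call begins: read the wrist's pose just before it. calibration takes no time and is no camera call.
- order.hand_in(): hands the job in; it is judged then, once.
Trained networks look in the newest picture that a camera, given by its name, has taken for a name from the list of things; names that differ only in an ending like _2 or _b are one class to them, and where a whole thing is asked for, a point or a joint stands for the part that bears it (a point fixed in the world has none). Each returns a list of dicts, best first, with "conf" (0 to 1); they miss things now and then, are a little off and sometimes report something else, mostly with a low value. They report only what shows in the picture. A call takes as long as a camera call. They do not tell look-alikes from the thing itself.
- spotter.look_for(label, camera): "pixel" ([column, row] in pixels, amid what is visible of it).
The state is a dict: "clock": time; "joint_pos": joint angles; "joint_velocities": joint speeds; "tau": joint torques, N m; "position": TCP position; "ee_rot": TCP orientation; "ft_force": force on the tool from outside, world axes, zero at the start; "torque": the same for the moment, N m; "grip_width": opening from 0.0 (shut) to 1.0 (fully open); "grasp_force": force on a finger pad.
Only numpy, scipy, OpenCV 4.12 (cv2) and the standard library are available. Lean on these libraries where they do the work, as an engineer would, in place of code of your own. Each camera call takes 0.05 s, during which the arm holds its last target. There are 200 camera calls.

## Working session

There is one attempt and no reset: what is moved stays moved. The work goes in short steps, Python scripts to look and compute and a shell command to move; the robot and the scene stay as the last step left them, time stands still between calls to the robot, and variables do not carry over. Pictures are saved under pics/ and viewed, at most 14 in all, crops included, and the job is handed in when it is done.

```bash
mkdir -p pics; python3 - <<'E'
from workcell import sensors, imaging, spotter
import cv2, numpy as np, json
np.set_printoptions(precision=4,suppress=True)
ims={}
for c in ("scene","side"):
    im=imaging.camera(c); ims[c]=im; cv2.imwrite(f"pics/{c}0.png",im)
    k=imaging.calibration(c); print(c,k["mtx"].tolist(),np.array(k["R"]).round(4).tolist(),np.array(k["t"]).round(4).tolist())
    for l in ("meter","stand","ring","rest","foot_face","can","stapler","dispenser","ledger"):
        print(l,[(np.round(d["pixel"],1).tolist(),round(d["conf"],2)) for d in spotter.look_for(l,c)])
print(imaging.calibration("wrist"))
print(sensors.get_obs())
E
```

```text
scene [[475.9977889385246, 0.0, 257.91274615421753], [0.0, 475.9977889385246, 198.01937284989094], [0.0, 0.0, 1.0]] [[-0.579, 0.8151, -0.0179], [0.6368, 0.4384, -0.6342], [-0.5091, -0.3786, -0.7729]] [0.2373, -0.302, 1.8707]
meter [([353.3, 192.6], 0.97), ([385.3, 211.6], 0.76), ([308.4, 198.7], 0.74), ([389.6, 245.5], 0.72), ([342.7, 222.7], 0.62)]
stand [([339.4, 252.4], 0.56)]
ring [([215.9, 197.8], 0.55)]
rest [([222.3, 215.6], 0.93)]
foot_face []
can [([158.7, 138.4], 0.77)]
stapler [([133.7, 199.3], 0.65)]
dispenser [([285.6, 286.1], 0.81), ([157.5, 135.7], 0.47)]
ledger [([219.3, 195.6], 0.7)]
side [[383.64809270245155, 0.0, 259.16879372481077], [0.0, 383.64809270245155, 195.0645694172281], [0.0, 0.0, 1.0]] [[-0.8179, -0.5752, -0.0117], [-0.3055, 0.4513, -0.8385], [0.4876, -0.6822, -0.5448]] [0.4768, 0.2028, 0.7962]
meter [([197.4, 263.3], 0.96), ([232.7, 336.8], 0.96), ([257.6, 239.8], 0.91), ([280.2, 289.6], 0.71), ([154.1, 326.4], 0.61)]
stand [([204.5, 299.3], 0.7), ([147.1, 240.9], 0.43)]
ring [([265.8, 165.1], 0.96)]
rest [([254.4, 183.3], 0.87), ([259.7, 175.5], 0.38)]

[... 368 characters left out ...]
0.0012, -0.9554, -0.2952,  0.0751],
       [ 1.    , -0.0013,  0.0003,  0.0018],
       [-0.0007, -0.2952,  0.9554, -0.1257],
       [ 0.    ,  0.    ,  0.    ,  1.    ]])}
{'clock': 1.0, 'joint_pos': array([-0.0226,  0.3322, -0.0647,  1.4601,  0.0216,  1.3499, -0.0885]), 'joint_velocities': array([ 0.0018, -0.0002, -0.0001,  0.0012,  0.002 , -0.0023, -0.0001]), 'tau': array([ -0.0013, -62.5232,   0.0477, -39.1823,   0.0163,   0.0017,
         0.0001]), 'position': array([0.625 , 0.    , 0.2483]), 'ee_rot': array([0.7071, 0.7071, 0.    , 0.    ]), 'ft_force': array([-0.6047,  0.5316,  0.0473]), 'torque': array([-0.0125, -0.0538,  0.0499]), 'grasp_force': 0.0, 'grip_width': 1.000531113402611}
```

View both.

View pics/scene0.png

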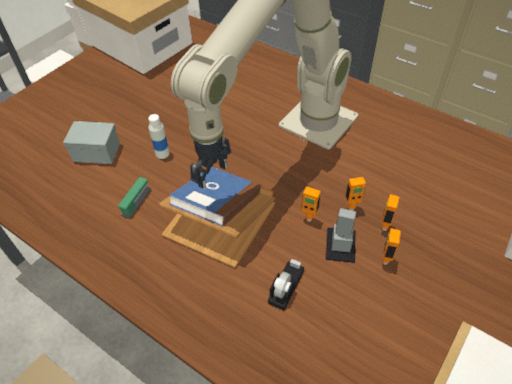

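View pics/side0.png

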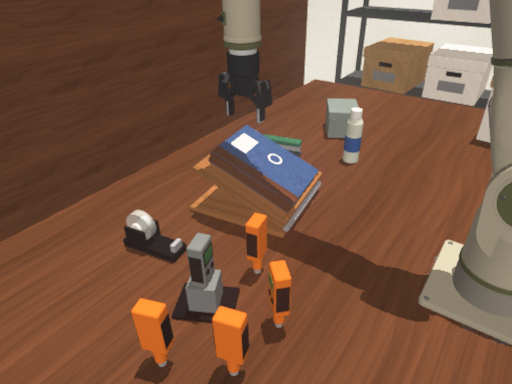

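The real meter is the grey one at scene (346,222) / side (202,258). The four orange ones are look-alikes. The ring is at scene (212,186) / side (275,159). Next I'll take enlarged crops to pick points.

```bash
python3 - <<'E'
import cv2,numpy as np
def crop(f,x,y,w,h,s):
    im=cv2.imread(f)[y:y+h,x:x+w]; im=cv2.resize(im,None,fx=s,fy=s,interpolation=cv2.INTER_CUBIC)
    for i in range(0,w):
        if (x+i)%10==0:
            cv2.line(im,(i*s,0),(i*s,6),(255,255,255),1)
            if (x+i)%20==0: cv2.putText(im,str(x+i),(i*s,16),0,.35,(255,255,255),1)
    for i in range(0,h):
        if (y+i)%10==0:
            cv2.line(im,(0,i*s),(6,i*s),(255,255,255),1)
            if (y+i)%20==0: cv2.putText(im,str(y+i),(8,i*s+4),0,.35,(255,255,255),1)
    return im
a=crop("pics/scene0.png",315,200,50,66,8); b=crop("pics/side0.png",165,225,80,100,5)
b=cv2.copyMakeBorder(b,0,28,0,0,0); cv2.imwrite("pics/c_stand.png",np.hstack([a,b]))
a=crop("pics/scene0.png",158,158,120,104,5); cv2.imwrite("pics/c_rest1.png",a)
a=crop("pics/side0.png",185,120,144,112,5); cv2.imwrite("pics/c_rest2.png",a)
E
```

```text
(no output)
```

View pics/c_stand.png

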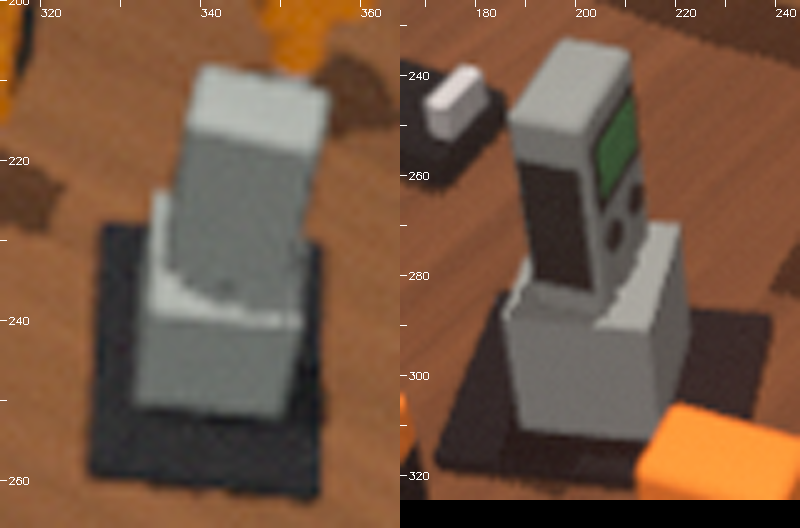

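View pics/c_rest1.png

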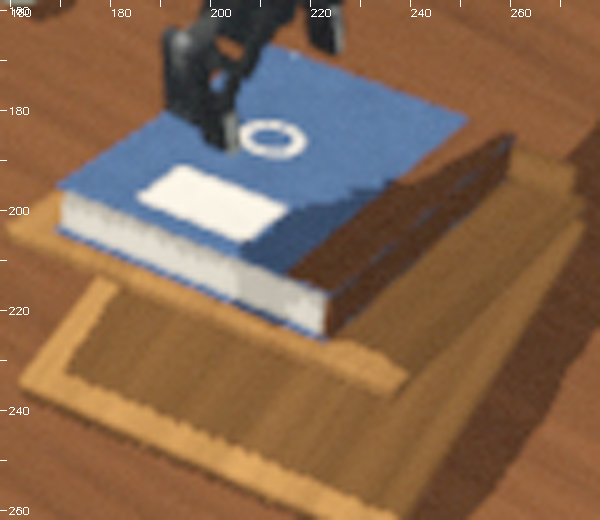

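View pics/c_rest2.png

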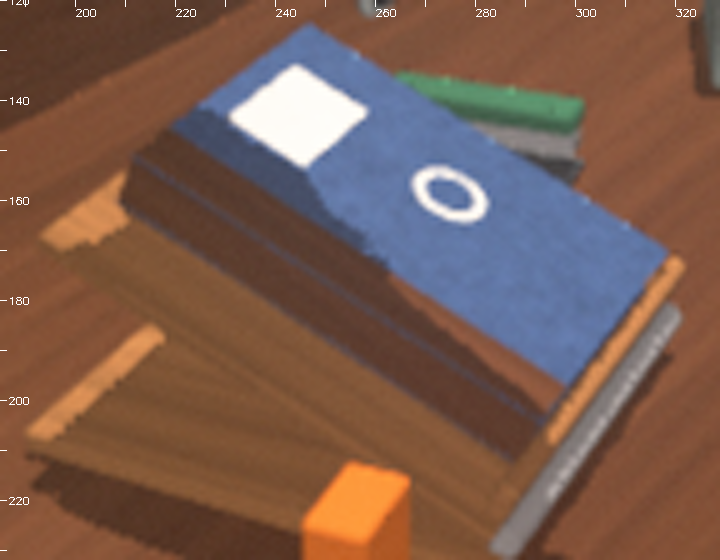

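Both crops are clear. The ring centre is scene (212.5,186) / side (275,158.7). The cover, leaf, block and handset corners can be picked, so I'll fit the models.

```bash
cat > fit.py <<'E'
import numpy as np
from scipy.optimize import least_squares
from scipy.spatial.transform import Rotation as Ro
from workcell import imaging
np.set_printoptions(precision=4,suppress=True)
K={c:imaging.calibration(c) for c in("scene","side")}
def proj(c,X):
    k=K[c]; p=k["mtx"]@(k["R"]@X+k["t"]); return p[:2]/p[2]
def run(pts,fun,p0,n=""):
    r=lambda p: np.concatenate([proj(c,fun(p,q))-px for c,q,px in pts])
    s=least_squares(r,p0,loss="soft_l1",x_scale=np.maximum(np.abs(p0),.05)); print(n,s.x,"cost",round(s.cost,2)); print(s.fun.reshape(-1,2).round(1).tolist()); return s.x
def upright(p,q):
    return np.array([p[0],p[1],0])+Ro.from_euler("z",p[2]).apply(q)
def tri(a,b):
    f=lambda X: np.concatenate([proj("scene",X)-a,proj("side",X)-b]); s=least_squares(f,[.6,.1,.1]); return s.x,s.fun
if __name__=="__main__":
    print("ring tri",tri((212.5,186),(275,158.7)))
    def meter(p,q): return upright(p,np.array(q)/1000)
    hx,hy=15,24
    P=[(1,1),(1,-1),(-1,-1),(-1,1)]
    sc=[(340.4,208.1),(356.2,211.5),(353.5,219.1),(338.8,216)]
    # scene order ccw/cw tried for all cyclic starts; side: display face is between (211,235.4) and (201.6,251)
    sd=dict(bl=(197.4,232.6),br=(211,235.4),fr=(201.6,251),fl=(187.4,247.4))
    # display -x side: corners br, fr ; other face fl-fr
    for s in (1,-1):
        pts=[("side",(-hx,s*hy,167),sd["fr"]),("side",(-hx,-s*hy,167),sd["br"]),("side",(hx,s*hy,167),sd["fl"]),("side",(hx,-s*hy,167),sd["bl"]),
             ("side",(-hx,s*hy,72),(205,283.4)),("side",(hx,s*hy,72),(192,281.6))]
        for y in (0,1.57,3.14,-1.57): 
            x=run(pts,meter,[.45,.3,y],f"meter side-only s={s}")
        xm=x
        print("scene corners", [proj("scene",meter(x,(a*hx,b*hy,167))).round(1).tolist() for a,b in P])
    S=28
    for y in (0.6,):
        pts=[]
        d=[("scene",(S,S,72),(352.5,240.6)),("scene",(S,-S,72),(332.2,239.4)),("scene",(S,-S,10),(331.5,250.2)),("scene",(S,S,10),(350.6,251.9)),("scene",(-S,-S,72),(334,223.7)),
           ("side",(S,S,72),(186,287.4)),("side",(-S,S,72),(214.6,291)),("side",(-S,-S,72),(221,269.6)),("side",(S,S,10),(189,311)),("side",(-S,S,10),(213,313)),
           ("scene",(60,-45,0),(326.2,259)),("scene",(60,45,0),(354.8,261.9)),("scene",(-60,-45,10),(327.8,228.1))]
        run(d,lambda p,q:upright(p,np.array(q)/1000),[.45,.3,y],"stand")
    def rest(p,q):
        x,y,yaw,th,d,u0=p; kind,u,v,n=q
        if kind=="c": u=u+u0*1000; v=v+d*1000
        if kind=="r": v=v+d*1000
        loc=np.array([-140+u*np.cos(th)-n*np.sin(th),v,23+u*np.sin(th)+n*np.cos(th)])/1000
        return upright(p,loc)
    C=lambda a,b:("c",250*a,95*b,48)
    pts=[("scene",("r",132,-25,48),(212.5,186)),("side",("r",132,-25,48),(275,158.7)),
      ("scene",C(1,-1),(169.6,195.6)),("scene",C(1,1),(223.6,216)),("scene",C(0,1),(260.4,185)),
      ("side",C(1,-1),(246.6,125)),("side",C(0,-1),(318.6,170)),("side",C(0,1),(294.6,203.6)),("side",C(1,1),(212.6,151.6))]
    x=run(pts,rest,[.65,0,0,.4,0,.01],"rest(cover)")
    L=[("l",280,-135,14),("l",280,135,14)]
    print("leaf corners pred",proj("scene",rest(x,L[0])),proj("scene",rest(x,L[1])),proj("side",rest(x,L[1])))
    pts+= [("scene",L[0],(159.6,203.6)),("scene",L[1],(239.6,234)),("side",L[1],(193,167.6))]
    x=run(pts,rest,x,"rest(all)")
    rc=rest(x,("r",132,-25,48)); n=rest(x,("r",132,-25,49))-rc; print("ring",rc,"normal",n*1000)
    t=upright(x,np.array([.14,0,0]));print("base corners",[upright(x,np.array([a*.14,b*.135,.016])).round(3).tolist() for a,b in P])
    for c in ("scene","side"): print(c,[proj(c,upright(x,np.array([a*.14,b*.135,.016]))).round(1).tolist() for a,b in P])
E
python3 fit.py
```

```text
ring tri (array([ 0.5716, -0.06  ,  0.119 ]), array([-0.1819, -0.5356, -0.3357,  0.3526]))
meter side-only s=1 [0.4627 0.3545 0.3112] cost 12.14
[[-0.2, -0.5], [1.3, -1.6], [-1.7, -0.2], [-0.0, -1.7], [1.1, 5.7], [-0.4, 4.0]]
meter side-only s=1 [0.4627 0.3545 0.3112] cost 12.14
[[-0.2, -0.5], [1.3, -1.6], [-1.7, -0.2], [-0.0, -1.7], [1.1, 5.7], [-0.4, 4.0]]
meter side-only s=1 [0.4474 0.3723 3.2235] cost 142.06
[[-1.1, -12.4], [-27.7, 18.8], [26.6, -3.4], [-0.3, 27.5], [0.1, -6.8], [25.7, 0.7]]
meter side-only s=1 [0.4627 0.3545 0.3112] cost 12.14
[[-0.2, -0.5], [1.3, -1.6], [-1.7, -0.2], [-0.0, -1.7], [1.1, 5.7], [-0.4, 4.0]]
scene corners [[353.8, 218.5], [337.2, 214.7], [339.3, 206.8], [355.7, 210.6]]
meter side-only s=-1 [0.4475 0.3709 1.1826] cost 66.37
[[-0.4, -12.8], [2.3, 17.7], [-1.5, -3.3], [-0.0, 27.0], [0.8, -7.2], [-0.4, 0.8]]
meter side-only s=-1 [0.4475 0.3709 1.1826] cost 66.37
[[-0.4, -12.8], [2.3, 17.7], [-1.5, -3.3], [-0.0, 27.0], [0.8, -7.2], [-0.4, 0.8]]
meter side-only s=-1 [0.4584 0.3541 2.2244] cost 78.89
[[-12.9, -14.7], [4.1, -0.0], [-0.6, -0.3], [16.8, 13.
[... 571 characters left out ...]
0.8], [1.0, 0.8], [0.1, -1.0], [-0.2, -0.0], [0.7, -0.1], [-0.2, 0.5], [-0.8, -0.2]]
leaf corners pred [279.3839 252.4699] [373.713 290.62 ] [ 59.6477 269.4705]
rest(all) [ 0.6009 -0.016   0.1664  0.3995 -0.0154  0.0172] cost 4.02
[[-0.6, -0.8], [0.2, 0.3], [-0.2, -0.9], [1.8, 0.3], [0.2, -1.3], [-0.7, -0.4], [0.4, -0.4], [0.3, 0.3], [-0.7, -0.4], [-0.2, -0.1], [-0.6, 0.8], [-0.5, 0.3]]
ring [ 0.571  -0.062   0.1186] normal [-0.3836 -0.0644  0.9212]
base corners [[0.717, 0.14, 0.016], [0.761, -0.126, 0.016], [0.485, -0.172, 0.016], [0.44, 0.094, 0.016]]
scene [[236.9, 266.0], [161.8, 234.8], [205.6, 175.7], [275.3, 200.8]]
side [[189.1, 207.5], [236.5, 164.2], [319.3, 182.8], [284.6, 234.8]]
```

```bash
python3 - <<'E'
from fit import *
hx,hy=15,24
pts=[("side",(-hx,hy,167),(201.6,251)),("side",(-hx,-hy,167),(211,235.4)),("side",(hx,hy,167),(187.4,247.4)),("side",(hx,-hy,167),(197.4,232.6)),
 ("scene",(hx,hy,167),(353.5,219.1)),("scene",(hx,-hy,167),(338.8,216)),("scene",(-hx,-hy,167),(340.4,208.1)),("scene",(-hx,hy,167),(356.2,211.5))]
m=run(pts,lambda p,q:upright(p,np.array(q)/1000),[.46,.35,.3],"meter")
A=[(353.3,192.6),(385.3,211.6),(308.4,198.7),(389.6,245.5)];B=[(232.7,336.8),(257.6,239.8),(280.2,289.6),(154.1,326.4)]
for a in A:
    for b in B:
        X,r=tri(a,b)
        if np.abs(r).max()<4:
            d=X[:2]-m[:2]; c,s=np.cos(m[2]),np.sin(m[2]); print(a,b,X,"in meter frame",d[0]*c+d[1]*s,-d[0]*s+d[1]*c)
E
```

```text
meter [0.4619 0.3565 0.328 ] cost 5.19
[[-0.4, 0.3], [0.8, -1.0], [-2.0, 0.8], [-0.7, -0.9], [1.2, -0.5], [-0.7, -1.1], [-0.4, -1.0], [0.2, -0.9]]
(353.3, 192.6) (280.2, 289.6) [0.3183 0.3097 0.0885] in meter frame -0.15102223118423175 0.0019323419993813873
(385.3, 211.6) (232.7, 336.8) [0.3296 0.4316 0.0827] in meter frame -0.10107062884744354 0.11368110860544091
(308.4, 198.7) (257.6, 239.8) [0.4307 0.2161 0.0916] in meter frame -0.0747194752037035 -0.12288329185680738
(389.6, 245.5) (154.1, 326.4) [0.4422 0.4953 0.0926] in meter frame 0.026084388049781217 0.1376600656294146
```

```bash
python3 -m inch '[[[0.04,-0.02,-0.01,0,0,-0.03,-1],[0.08,-0.04,-0.02,0,0,-0.06,-1],[0.12,-0.06,-0.03,0,0,-0.1,-1],[0.16,-0.08,-0.03,0,0,-0.14,-1],[0.2,-0.1,-0.03,0,0,-0.18,-1],[0.24,-0.12,-0.03,0,0,-0.22,-1],[0.28,-0.135,-0.03,0,0,-0.25,-1],[0.32,-0.15,-0.03,0,0,-0.28,-1],[0.355,-0.163,-0.03,0,0,-0.3,-1],[0.355,-0.163,-0.03,0,0,-0.3,-1]]]' 30
```

```text
clock: 2.0
position: [0.4583, 0.3606, 0.2783]
ee_rot: [0.59, 0.807, 0.001, -0.001]
ft_force: [-1.0, 0.2, 0.5]
grip_width: 1.002
grasp_force: 0.0
```

```bash
python3 - <<'E'
from workcell import sensors, imaging, spotter
from scipy.spatial.transform import Rotation as Ro
import cv2,numpy as np
o=sensors.get_obs(); im=imaging.camera("wrist"); print(o["position"],o["ee_rot"],o["clock"])
k=imaging.calibration("wrist"); T=np.array(k["tool_from_camera"]); R=Ro.from_quat(o["ee_rot"])
print("euler",R.as_euler("xyz"), "tool y",R.apply([0,1,0]))
def proj(X):
    p=np.linalg.inv(T)@np.append(R.inv().apply(X-o["position"]),1); p=np.array(k["mtx"])@p[:3]; return p[:2]/p[2]
im=cv2.resize(im,None,fx=1.5,fy=1.5)
M=Ro.from_euler("z",.328)
pts=[proj(np.array([.4619,.3565,.167])+M.apply([a*.015,b*.024,0])) for a,b in((1,1),(1,-1),(-1,-1),(-1,1))]
print(np.round(pts,1).tolist())
cv2.polylines(im,[np.int32(np.array(pts)*1.5)],True,(0,0,255),1)
cv2.imwrite("pics/w1.png",im)
E
```

```text
[0.45830689 0.36060959 0.27828327] [ 5.89871035e-01  8.07496186e-01  5.46660262e-04 -1.33160995e-03] 2.0
euler [-3.14090455e+00 -2.79546166e-03  1.87979193e+00] tool y [ 9.52638678e-01  3.04103727e-01 -6.88104125e-04]
[[274.9, 168.1], [275.0, 223.5], [239.5, 224.2], [237.4, 168.8]]
```

View pics/w1.png

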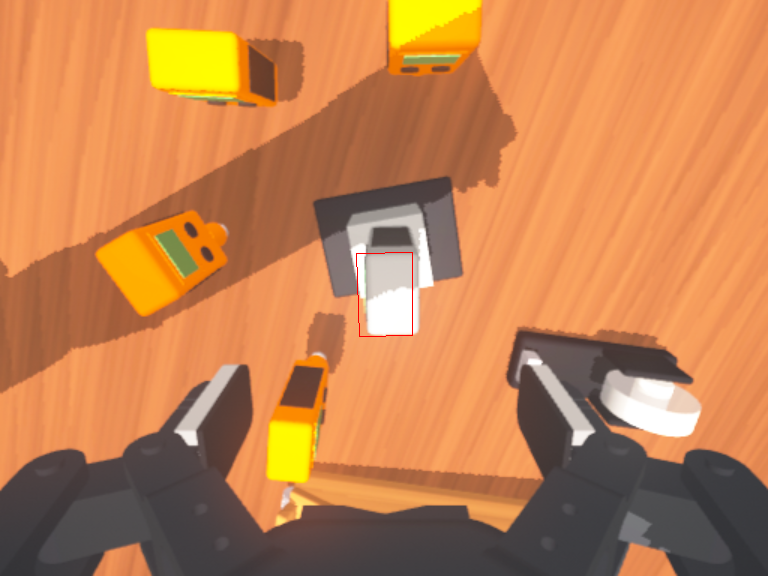

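The meter's top face spans x 367–419, y 253–335 in the 1.5x picture. That is about 4 mm to +tool y of the fit, with the fingers well clear on both sides. I'll go part-way down and measure again after settling.

```bash
python3 -m inch '[[[0,0.001,0.02,0,0,-0.01,-1],[0,0.002,0.04,0,0,-0.02,-1],[0,0.003,0.06,0,0,-0.02,-1],[0,0.003,0.06,0,0,-0.02,-1],[0,0.003,0.06,0,0,-0.02,-1]]]'; python3 - <<'E'
from workcell import sensors, imaging
from scipy.spatial.transform import Rotation as Ro
import cv2,numpy as np
o=sensors.get_obs(); im=imaging.camera("wrist")
k=imaging.calibration("wrist"); T=np.array(k["tool_from_camera"]); R=Ro.from_quat(o["ee_rot"]); print(o["position"],"tool y",R.apply([0,1,0]))
def proj(X):
    p=np.linalg.inv(T)@np.append(R.inv().apply(X-o["position"]),1); p=np.array(k["mtx"])@p[:3]; return p[:2]/p[2]
im=cv2.resize(im,None,fx=1.5,fy=1.5)
M=Ro.from_euler("z",.328)
pts=[proj(np.array([.4619,.3565,.167])+M.apply([a*.015,b*.024,0])) for a,b in((1,1),(1,-1),(-1,-1),(-1,1))]
g=proj(o["position"]+R.apply([0,0,.167*0])); print("pred x1.5",(np.array(pts)*1.5).round(0).tolist(), "line of TCP axis at top", proj(np.r_[o["position"][:2],.167])*1.5)
cv2.polylines(im,[np.int32(np.array(pts)*1.5)],True,(0,0,255),1)
cv2.imwrite("pics/w2.png",im)
E
```

```text
clock: 2.55
position: [0.4654, 0.3551, 0.2188]
ee_rot: [0.586, 0.81, -0.0, 0.0]
ft_force: [0.3, -0.2, 0.4]
grip_width: 0.999
grasp_force: 0.0
[0.46541056 0.3551461  0.21881251] tool y [9.49637282e-01 3.13351288e-01 4.22254965e-05]
pred x1.5 [[409.0, 268.0], [409.0, 374.0], [340.0, 375.0], [335.0, 268.0]] line of TCP axis at top [380.04631458 328.5217667 ]
```

View pics/w2.png

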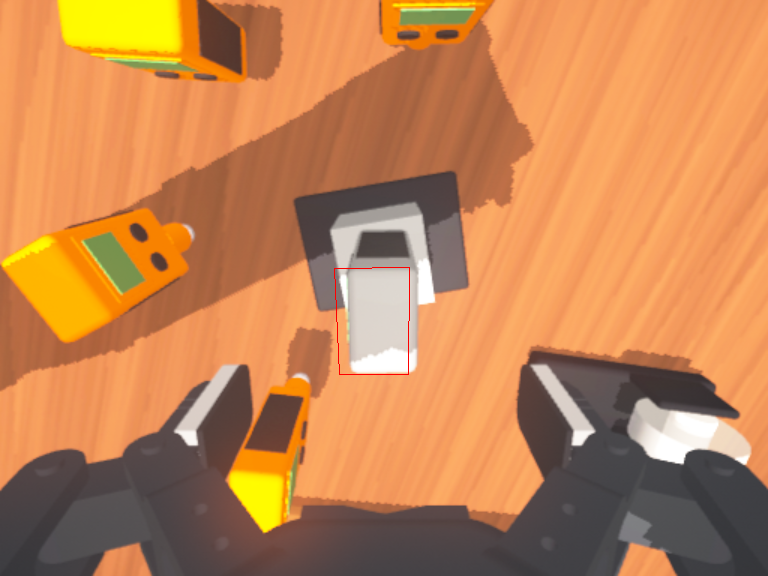

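The meter is centred along the closing axis, with its top centre at column 382 against 380 for the tool. It needs 3.5 mm more along tool +x. Then I'll go down and close.

```bash
python3 -m inch '[[[0.0015,0.0005,0.02,0,0,-0.01,-1],[0.003,0.0005,0.04,0,0,-0.01,-1],[0.0035,0.0005,0.06,0,0,-0.01,-1],[0.0035,0.0005,0.081,0,0,-0.01,-1],[0.0035,0.0005,0.081,0,0,-0.01,-1],[0.0035,0.0005,0.081,0,0,-0.01,-1]]]' && python3 -m inch '[[[0,0,0,0,0,0,1],[0,0,0,0,0,0,1],[0,0,0,0,0,0,1],[0,0,0,0,0,0,1],[0,0,0,0,0,0,1],[0,0,0,0,0,0,1],[0,0,0,0,0,0,1],[0,0,0,0,0,0,1],[0,0,0,0,0,0,1],[0,0,0,0,0,0,1]]]' 40
```

```text
clock: 3.2
position: [0.4648, 0.3596, 0.1387]
ee_rot: [0.581, 0.814, 0.001, 0.0]
ft_force: [0.1, -0.9, 1.3]
grip_width: 0.999
grasp_force: 0.0
clock: 4.2
position: [0.4644, 0.3596, 0.1379]
ee_rot: [0.581, 0.814, 0.0, 0.0]
ft_force: [-1.7, -1.3, 4.9]
grip_width: 0.348
grasp_force: 44.3
```

```bash
python3 -m inch '[[[0,0,-0.015,0,0,0,1],[0,0,-0.03,0,0,0,1],[0,0,-0.05,0,0,0,1],[0,0,-0.07,0,0,0,1],[0,0,-0.09,0,0,0,1],[0,0,-0.115,0,0,0,1],[0,0,-0.14,0,0,0,1],[0,0,-0.16,0,0,0,1],[0,0,-0.16,0,0,0,1],[0,0,-0.16,0,0,0,1]]]'; python3 - <<'E'
from workcell import imaging,sensors
import cv2,numpy as np
o=sensors.get_obs();print(o["position"],o["ee_rot"])
a=imaging.camera("scene");b=imaging.camera("side");cv2.imwrite("pics/scene2.png",a);cv2.imwrite("pics/side2.png",b)
A=cv2.resize(a[120:260,290:390],None,fx=4,fy=4,interpolation=cv2.INTER_CUBIC);B=cv2.resize(b[130:330,135:235],None,fx=3,fy=3,interpolation=cv2.INTER_CUBIC)
A=cv2.copyMakeBorder(A,0,40,0,0,0);cv2.imwrite("pics/c2.png",np.hstack([A,B[:600]]))
E
```

```text
clock: 5.2
position: [0.4642, 0.3593, 0.2974]
ee_rot: [0.581, 0.814, 0.0, 0.0]
ft_force: [0.0, -0.3, -2.7]
grip_width: 0.345
grasp_force: 43.6
[0.464188   0.3593472  0.29738857] [5.81328875e-01 8.13668644e-01 2.47899861e-04 1.20675006e-04]
```

View pics/c2.png

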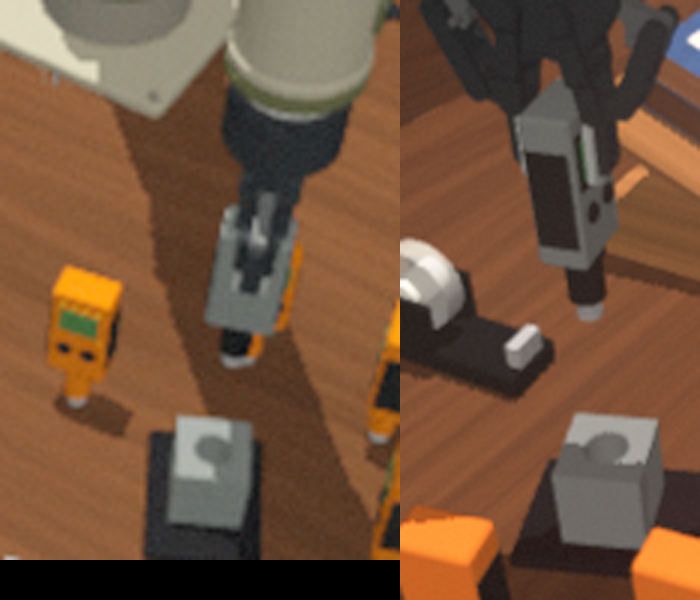

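The meter is lifted and upright in the gripper, and the stand's well is empty. Next: check the foot's position against the prediction.

```bash
python3 - <<'E'
from fit import *
X,r=tri((349.2,210.4),(198.7,235.0)); print("foot",X,r)
P=np.array([.4642,.3593,.2974]); f=np.array([.4642,.3593,.1825])
print("pred px",proj("scene",f),proj("side",f))
R=Ro.from_quat([.58133,.81367,.0002,.0001])
print("foot in tool (tri)",R.inv().apply(X-P))
# target: n = cover normal
rc=np.array([.571,-.062,.1186]); n=np.array([-.3836,-.0644,.9212]); n/=np.linalg.norm(n)
# rotate tool minimally so that tool z=-n, and optionally yaw about axis
z0=R.apply([0,0,1]); v=np.cross(z0,-n); ang=np.arcsin(np.linalg.norm(v)); Rm=Ro.from_rotvec(v/np.linalg.norm(v)*ang)
yaw=R.apply([0,1,0]); print("tool y world",yaw,"tool x",R.apply([1,0,0]))
for psi in (0,.335,):
  Rt=Rm*Ro.from_rotvec([0,0,-psi])*R
  L=.1149; 
  for h in (.04,):
    t=rc+n*(L+h); d=R.inv().apply(t-P); print(psi,"TCP target",t,"shift",d,"rotvec",(R.inv()*Rt).as_rotvec())
E
```

```text
foot [0.4603 0.3579 0.1817] [-0.5781 -0.9308 -0.4913  0.4559]
pred px [348.4306 210.4146] [195.9825 234.7393]
foot in tool (tri) [-0.0001 -0.0042  0.1157]
tool y world [0.946  0.3241 0.0004] tool x [-0.3241  0.946   0.0001]
0 TCP target [ 0.5116 -0.072   0.2613] shift [-0.4234 -0.095   0.036 ] rotvec [-0.3937 -0.0652 -0.    ]
0.335 TCP target [ 0.5116 -0.072   0.2613] shift [-0.4234 -0.095   0.036 ] rotvec [-0.401   0.0012  0.3306]
```

```bash
python3 -m inch '[[[-0.03,-0.007,0,0,0,0.02,1],[-0.075,-0.017,0,0,0,0.05,1],[-0.12,-0.027,0,0,0,0.09,1],[-0.165,-0.037,0,0,0,0.13,1],[-0.21,-0.047,0,0,0,0.17,1],[-0.255,-0.057,0,0,0,0.21,1],[-0.3,-0.067,0,0,0,0.25,1],[-0.345,-0.077,0,0,0,0.29,1],[-0.39,-0.088,0,0,0,0.32,1],[-0.423,-0.095,0,0,0,0.335,1]]]'; python3 -m inch '[[[0,0,0,-0.06,0,0,1],[0,0,0.005,-0.14,0,0,1],[0,0,0.01,-0.22,0,0,1],[0,0,0.015,-0.3,0,0,1],[0,0,0.02,-0.36,0,0,1],[0,0,0.02,-0.4,0,0,1],[0,0,0.02,-0.4,0,0,1],[0,0,0.02,-0.4,0,0,1],[0,0,0.02,-0.4,0,0,1]]]'; python3 - <<'E'
from workcell import imaging,sensors
import cv2,numpy as np
o=sensors.get_obs();print(o["position"].tolist(),o["ee_rot"].tolist(),o["joint_pos"],o["ft_force"])
a=imaging.camera("scene");b=imaging.camera("side");cv2.imwrite("pics/scene3.png",a);cv2.imwrite("pics/side3.png",b)
s=4
A=cv2.resize(a[90:240,165:265],None,fx=s,fy=s,interpolation=cv2.INTER_CUBIC);B=cv2.resize(b[70:220,225:325],None,fx=s,fy=s,interpolation=cv2.INTER_CUBIC)
cv2.imwrite("pics/c3.png",np.hstack([A,B]))
E
```

```text
clock: 6.3
position: [0.5106, -0.075, 0.2962]
ee_rot: [0.71, 0.704, -0.001, -0.0]
ft_force: [1.0, -0.1, -2.1]
grip_width: 0.345
grasp_force: 43.5
clock: 7.2
position: [0.5116, -0.0715, 0.2771]
ee_rot: [0.695, 0.691, 0.14, 0.14]
ft_force: [-0.7, 0.4, -2.1]
grip_width: 0.352
grasp_force: 43.5
[0.5116103107243035, -0.07146505064532548, 0.2771480938066584] [0.6947559220062187, 0.6914372572578168, 0.1397233827834664, 0.1403784328756438] [ 0.05130109 -0.19403706  0.01215628  2.01356055 -0.02573975  0.92408475
  0.07028191] [-0.73858149  0.41145729 -2.08423991]
```

View pics/c3.png

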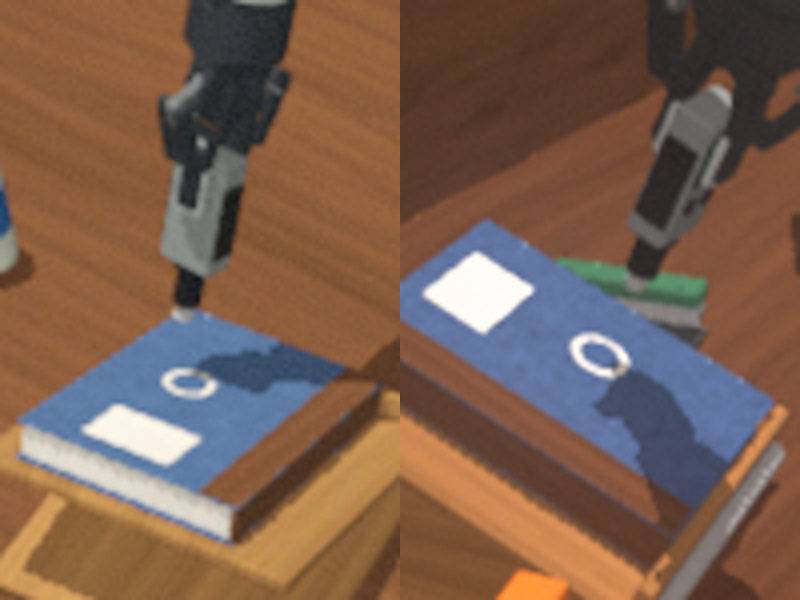

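The meter hangs tilted above the cover. Its foot is at scene (210.5,169) / side (284,141), and the ring is now fully visible at scene (212.1,185.5) / side (274.9,158.7). I'll refit and compute the relative correction.

```bash
cat > rel.py <<'E'
from fit import *
def rest(p,q):
    x,y,yaw,th,d,u0=p; kind,u,v,n=q
    if kind=="c": u=u+u0*1000; v=v+d*1000
    if kind=="r": v=v+d*1000
    return upright(p,np.array([-140+u*np.cos(th)-n*np.sin(th),v,23+u*np.sin(th)+n*np.cos(th)])/1000)
C=lambda a,b:("c",250*a,95*b,48)
pts=[("scene",("r",132,-25,48),(212.1,185.5)),("side",("r",132,-25,48),(274.9,158.7)),
  ("scene",C(1,-1),(170,196)),("scene",C(1,1),(223.3,216.8)),("scene",C(0,1),(260.2,186.2)),("scene",C(0,-1),(213.2,168.2)),
  ("side",C(1,-1),(246.7,125)),("side",C(0,-1),(318.7,170.8)),("side",C(0,1),(294.6,203.6)),("side",C(1,1),(212.6,151.6)),
  ("scene",("l",280,-135,14),(159.6,203.6)),("scene",("l",280,135,14),(239.6,234)),("side",("l",280,135,14),(193,167.6))]
x=run(pts,rest,[.6,-.016,.166,.4,-.015,.017],"rest")
rc=rest(x,("r",132,-25,48)); n=(rest(x,("r",132,-25,49))-rc)*1000
E
python3 - <<'E'
from rel import *
print("ring",rc,"n",n)
P=np.array([.5116103,-.0714651,.2771481]);R=Ro.from_quat([.6947559,.6914373,.1397234,.1403784])
zt=R.apply([0,0,1]); print("axis",-zt,"angle deg",np.degrees(np.arccos(-zt@n)))
fp=P+R.apply([0,0,.1149]); ft,r=tri((210.5,169),(284,141)); ra,rr=tri((212.1,185.5),(274.9,158.7))
print("foot kin",fp,"tri",ft,r,"ring tri",ra,rr)
d=ra-ft; print("rel tri: along n",-(d@n),"in tool",R.inv().apply(d)); print("rel kin in tool",R.inv().apply(rc-fp))
v=R.inv().apply(np.cross(zt,-n)); print("tool rotvec to square",v)
E
```

```text
rest [ 0.601  -0.0157  0.1611  0.3982 -0.015   0.0168] cost 9.07
[[0.1, -0.2], [0.2, 0.4], [-0.4, -1.3], [2.1, -0.3], [0.8, -2.3], [-2.3, -2.2], [-0.6, -0.2], [0.4, -0.9], [-0.1, 0.6], [-0.9, -0.2], [-0.2, -0.2], [-0.9, 1.1], [-0.7, 0.3]]
ring [ 0.571  -0.0611  0.1184] n [-0.3828 -0.0622  0.9218]
axis [-0.3883  0.0018  0.9215] angle deg 3.6840500598397483
foot kin [ 0.5562 -0.0717  0.1713] tri [ 0.5534 -0.076   0.171 ] [-0.0778 -0.264  -0.1594  0.1712] ring tri [ 0.5718 -0.0609  0.1193] [-0.0596 -0.1759 -0.1103  0.1158]
rel tri: along n 0.055629662981205925 in tool [ 0.0152 -0.0033  0.0548]
rel kin in tool [ 0.0107 -0.007   0.0544]
tool rotvec to square [ 0.0055  0.064  -0.    ]
```

```bash
python3 -m inch '[[[0.002,-0.001,0.01,0.001,0.016,0,1],[0.004,-0.002,0.02,0.003,0.032,0,1],[0.005,-0.0025,0.03,0.004,0.048,0,1],[0.007,-0.0025,0.04,0.0055,0.064,0,1],[0.007,-0.0025,0.04,0.0055,0.064,0,1],[0.007,-0.0025,0.04,0.0055,0.064,0,1],[0.007,-0.0025,0.04,0.0055,0.064,0,1]]]'; python3 - <<'E'
from workcell import imaging,sensors
import cv2,numpy as np
o=sensors.get_obs();print(o["position"].tolist(),o["ee_rot"].tolist(),o["ft_force"])
a=imaging.camera("scene");b=imaging.camera("side");w=imaging.camera("wrist");cv2.imwrite("pics/w4.png",w)
A=cv2.resize(a[140:210,190:235],None,fx=8,fy=8,interpolation=cv2.INTER_CUBIC);B=cv2.resize(b[115:185,255:310],None,fx=8,fy=8,interpolation=cv2.INTER_CUBIC)
cv2.imwrite("pics/c4.png",np.hstack([A,B]))
E
```

```text
clock: 8.0
position: [0.525, -0.0646, 0.2399]
ee_rot: [0.69, 0.696, 0.161, 0.117]
ft_force: [0.0, -0.0, -2.2]
grip_width: 0.344
grasp_force: 43.3
[0.5249521911251194, -0.06458550955710986, 0.23993128269474176] [0.6901959351523289, 0.6958094444012413, 0.160580130024969, 0.11701628101423338] [ 0.03468105 -0.00968012 -2.2249149 ]
```

View pics/c4.png

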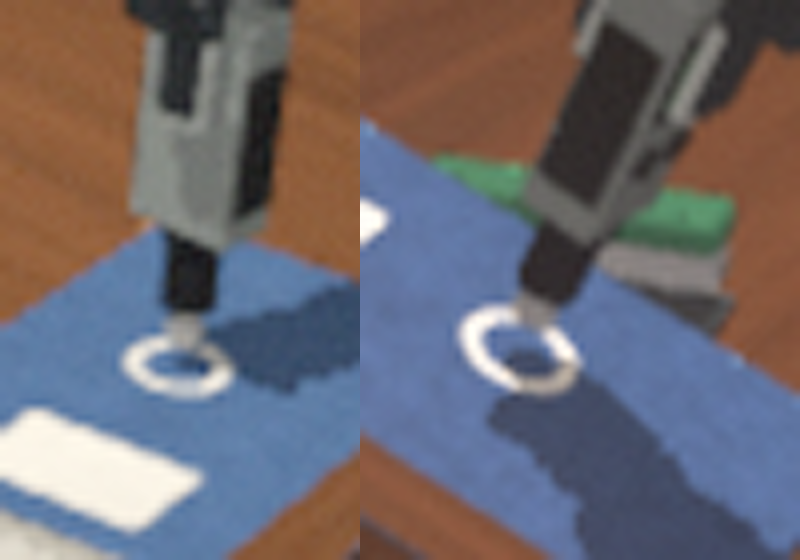

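The foot is right above the ring. Foot: scene (213,182.8) / side (276.4,154.7). Ring: (212.3,185.8) / (275,158.7).

```bash
python3 - <<'E'
from rel import *
P=np.array([.52495,-.064585,.239931]);R=Ro.from_quat([.690196,.695809,.16058,.117016]); zt=R.apply([0,0,1])
print("angle",np.degrees(np.arccos(-zt@n)))
fp=P+R.apply([0,0,.1149])
ft,r=tri((213,182.8),(276.4,154.7)); ra,rr=tri((212.3,185.8),(275,158.7)); print("kin",fp,"tri",ft,r,ra,rr)
print("rel tri tool",R.inv().apply(ra-ft),"rel kin tool",R.inv().apply(rc-fp))
E
```

```text
rest [ 0.601  -0.0157  0.1611  0.3982 -0.015   0.0168] cost 9.07
[[0.1, -0.2], [0.2, 0.4], [-0.4, -1.3], [2.1, -0.3], [0.8, -2.3], [-2.3, -2.2], [-0.6, -0.2], [0.4, -0.9], [-0.1, 0.6], [-0.9, -0.2], [-0.2, -0.2], [-0.9, 1.1], [-0.7, 0.3]]
angle 0.1093978760623717
kin [ 0.5691 -0.0575  0.1341] tri [ 0.5676 -0.0599  0.1319] [-0.2585 -0.7808 -0.4852  0.5117] [ 0.5716 -0.0605  0.119 ] [-0.1349 -0.3976 -0.2493  0.2618]
rel tri tool [-0.0015 -0.0013  0.0134] rel kin tool [-0.0046 -0.0043  0.0149]
```

```bash
python3 -m inch '[[[-0.002,-0.002,0.003,0,0,0,1],[-0.002,-0.002,0.006,0,0,0,1],[-0.002,-0.002,0.009,0,0,0,1],[-0.002,-0.002,0.011,0,0,0,1],[-0.002,-0.002,0.011,0,0,0,1],[-0.002,-0.002,0.011,0,0,0,1],[-0.002,-0.002,0.011,0,0,0,1]]]'; python3 -m inch '[[[0,0,0.001,0,0,0,1],[0,0,0.002,0,0,0,1],[0,0,0.002,0,0,0,1],[0,0,0.002,0,0,0,1],[0,0,0.002,0,0,0,1]]]'; python3 -m inch '[[[0,0,0.001,0,0,0,1],[0,0,0.002,0,0,0,1],[0,0,0.002,0,0,0,1],[0,0,0.002,0,0,0,1],[0,0,0.002,0,0,0,1]]]'
```

```text
clock: 8.85
position: [0.5272, -0.0659, 0.2286]
ee_rot: [0.69, 0.696, 0.16, 0.117]
ft_force: [-0.2, 0.2, -2.3]
grip_width: 0.346
grasp_force: 43.4
clock: 9.35
position: [0.528, -0.0658, 0.2267]
ee_rot: [0.69, 0.696, 0.16, 0.117]
ft_force: [0.2, 0.0, -2.6]
grip_width: 0.348
grasp_force: 43.4
clock: 9.85
position: [0.5287, -0.0657, 0.2248]
ee_rot: [0.69, 0.696, 0.16, 0.117]
ft_force: [-0.3, -0.0, -3.4]
grip_width: 0.347
grasp_force: 43.4
```

```bash
for i in 1; do python3 -m inch '[[[0,0,0.001,0,0,0,1],[0,0,0.002,0,0,0,1],[0,0,0.002,0,0,0,1],[0,0,0.002,0,0,0,1],[0,0,0.002,0,0,0,1]]]'; done; python3 - <<'E'
from workcell import sensors,imaging
import cv2,numpy as np
o=sensors.get_obs();f=[o["ft_force"]]
ims={}
for i in range(4): 
    ims["scene" if i%2 else "side"]=imaging.camera("scene" if i%2 else "side"); f.append(sensors.get_obs()["ft_force"])
f=np.array(f);print(f.round(2).tolist(),"along n",(f.mean(0)@[-.3828,-.0622,.9218]).round(2))
a,b=ims["scene"],ims["side"]
A=cv2.resize(a[140:210,190:235],None,fx=8,fy=8,interpolation=cv2.INTER_CUBIC);B=cv2.resize(b[115:185,255:310],None,fx=8,fy=8,interpolation=cv2.INTER_CUBIC)
cv2.imwrite("pics/c5.png",np.hstack([A,B]))
E
```

```text
clock: 10.35
position: [0.5295, -0.0656, 0.223]
ee_rot: [0.69, 0.696, 0.16, 0.117]
ft_force: [-0.7, -0.4, -0.7]
grip_width: 0.348
grasp_force: 43.7
[[-0.66, -0.44, -0.74], [-0.87, -0.85, -0.68], [-0.31, 0.32, -0.46], [-0.5, -0.66, -0.15], [-1.06, 1.08, -0.41]] along n -0.18
```

View pics/c5.png

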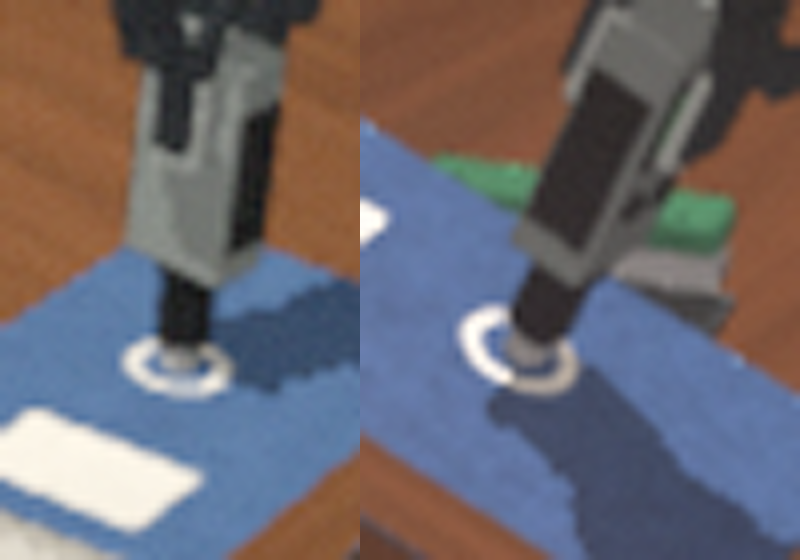

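Contact is made: about 1.8 N, and the foot is inside the ring, perhaps 2 mm down-slope of centre. I'll back off, shift 2 mm up-slope and press to about half travel.

```bash
python3 -m inch '[[[0,0,-0.003,0,0,0,1],[0,0.001,-0.004,0,0,0,1],[0,0.002,-0.004,0,0,0,1],[0,0.002,-0.003,0,0,0,1],[0,0.002,-0.002,0,0,0,1],[0,0.002,-0.001,0,0,0,1],[0,0.002,0,0,0,0,1],[0,0.002,0.001,0,0,0,1],[0,0.002,0.002,0,0,0,1],[0,0.002,0.002,0,0,0,1]]]';  python3 -m inch '[[[0,0,0.001,0,0,0,1],[0,0,0.002,0,0,0,1],[0,0,0.002,0,0,0,1],[0,0,0.002,0,0,0,1],[0,0,0.002,0,0,0,1]]]'; python3 - <<'E'
from workcell import sensors,imaging
import cv2,numpy as np
o=sensors.get_obs();f=[o["ft_force"]]
for i in range(6): im=imaging.camera("scene" if i%2 else "side"); f.append(sensors.get_obs()["ft_force"]); cv2.imwrite(f"pics/f{i%2}.png",im)
f=np.array(f);print(f.round(2).tolist(),"along n",(f.mean(0)@[-.3828,-.0622,.9218]).round(2),sensors.get_obs()["position"])
b=cv2.imread("pics/f0.png");a=cv2.imread("pics/f1.png")
A=cv2.resize(a[140:210,190:235],None,fx=8,fy=8,interpolation=cv2.INTER_CUBIC);B=cv2.resize(b[115:185,255:310],None,fx=8,fy=8,interpolation=cv2.INTER_CUBIC)
cv2.imwrite("pics/c6.png",np.hstack([A,B]))
E
```

```text
clock: 11.55
position: [0.5321, -0.0655, 0.2218]
ee_rot: [0.69, 0.696, 0.16, 0.117]
ft_force: [-2.4, 0.9, -0.2]
grip_width: 0.347
grasp_force: 43.7
clock: 12.05
position: [0.5328, -0.0654, 0.2201]
ee_rot: [0.69, 0.696, 0.16, 0.117]
ft_force: [-1.1, 0.6, 0.9]
grip_width: 0.345
grasp_force: 43.8
[[-1.07, 0.62, 0.91], [-3.27, -1.01, -0.16], [-1.85, 0.83, 0.0], [-2.36, 0.4, -0.52], [-3.33, 1.0, 0.12], [-2.73, -0.3, 0.74], [-3.21, 0.73, 0.17]] along n 1.12 [ 0.5328695  -0.06531172  0.22007565]
```

View pics/c6.png

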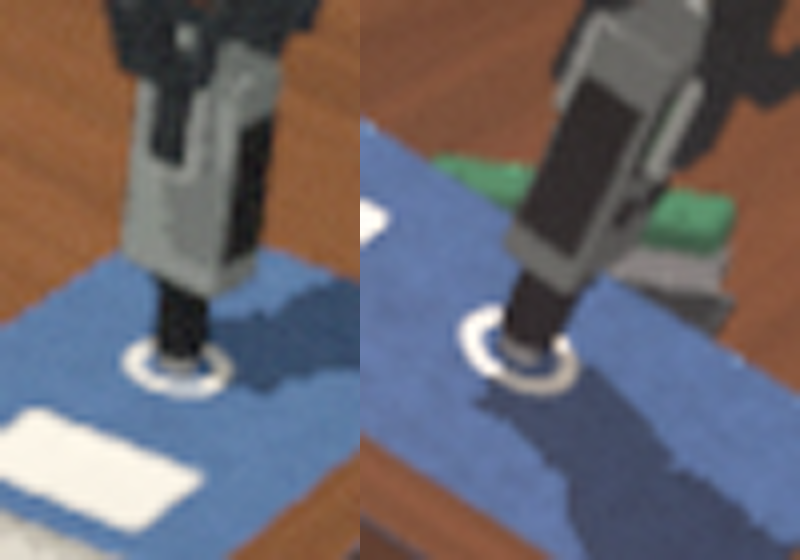

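The force along the normal is about 3.1 N and the foot is pushed in about 4–6 mm. It sits inside the ring, with the ring unmoved at scene (178,367) / side (520,350) in the crop. Handing in.

```bash
python3 -c "
from workcell import order,sensors
print(order.hand_in()); print(sensors.get_obs()['clock'])"
```

```text
the job is handed in; nothing more can be done
None
the job is handed in; nothing more can be done
```

I handed the job in with the meter held still and square to the cover, its foot inside the paper ring at about 3 N and roughly half pushed in (4–6 mm by my estimate); no verdict was shown, and I saw no sign of the stand, rest, ledger or bystanders having moved.

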